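# Spin-check a duct fan and stop it with the set-screw at the service slot

## Task

Spin-check the duct fan lying on the batteries: flick the impeller with a fingertip so that it gets a good spin, and let it run free, untouched, for three seconds or so. Then brake it with a fingertip and leave it standing still, untouched, with the hub's set-screw pointing straight out through the service slot in the casing, ready for the hex key. Do not lift or shove the fan, and leave the other things where they are.

Things in the scene. Friction and masses are not known exactly. Their poses are not given: they have to be found in the camera images.
- fan: Duct fan, 250 mm size, 5.5 kg, lying loose and level, mouth up. Round steel casing: wall 4 mm thick at radius 131 mm, 82 mm high, its rolled rim topping out at 86 mm; flange at the foot 4 mm thick, radius 164 mm. Black terminal box (42 x 80 x 50 mm) outside at -x, opposite the slot. Origin: on the axis, at the surface; x points through the middle of the service slot, z up.
- slot (a point): Middle of the service slot, the only opening in casing wall and rim: 46 mm wide (10 degrees either side of its middle, seen from the axis), from 34 mm above the surface to the open top. The point lies on the wall at radius 131 mm, 58 mm above the surface.
- impeller: Black plastic impeller, 2.2 kg, about 0.007 kg m2, on free ball bearings, turns either way without end about the fan's vertical axis; a flick to 1 rad/s coasts some 20 s, to 3 rad/s over half a minute. Once stopped it stays where it is. Origin: the fan's origin; x points from the axis to the set-screw (its yaw equals the fan's yaw when the screw points at the slot), z up.
- set_screw (a point): Outer end of the set-screw's head (13 mm round, lying level), turning with the impeller at radius 40 mm, 70 mm above the surface. The head sits on a steel boss 16 mm wide, 15 mm high, on one side of the steel collar (radius 16 mm, top at 78 mm, shaft end at 81 mm) in the middle of the hub's flat top.
- hub_top (a point): Centre of the hub's flat top, on the axis, 62 mm above the surface. Hub drum radius 62 mm; the ring of its top between radius 40 mm (outside the screw's sweep) and 62 mm is bare and flat, good for a braking fingertip. The blades start at the drum's side and lie lower.
- blade (a point): Upper edge, at radius 90 mm and 59 mm high, of the blade at the set-screw; four more at 72-degree steps, all from hub to radius 125 mm. From this edge each blade slants down 29 degrees counterclockwise (seen from above) to 17 mm height; then a 43-degree open gap to the next. A fingertip dipped in the gap just clockwise of an upper edge pushes it cleanly counterclockwise. Motor arms below top out at 10 mm.
- bottle: Bystander: upright clear water bottle with blue cap, 64 mm in diameter, 215 mm tall. Origin: centre of its underside.
- lug_tray: Bystander: clear plastic tray 150 x 110 x 40 mm holding copper cable lugs. Origin: centre of its underside.
- hex_key: Bystander: T-handle hex key lying flat, 160 mm long along its y, 90 mm handle along x at its -y end, 18 mm high. Origin: on the surface 60 mm along the shank from the handle.
- screwdriver: Bystander: screwdriver lying flat, 200 mm long along its x. Origin: at its middle, on the surface.

How it is judged:
By the outcome, as a careful person would: the job done as asked, in the order asked, and still so for the second after the job is handed in, with the robot touching nothing.
It also fails if it takes over 42 s, if anything falls off the work surface, if the arm or the gripper's body presses on something with over 40 N, if the wrist force passes 120 N, or if a joint passes its speed limit or range.

## Robot

A 6-joint arm with a two-finger parallel gripper is mounted at the origin on the work surface. World frame = base frame: x ahead of the robot, y to its left, z up, the work surface at z = 0. Lengths are in m, angles in rad, forces in N, time in s.
With the tool pointing down it reaches from about 0.375 to 0.975 m from the base axis. Payload 3.8 kg.
Tool frame: the origin (TCP) lies at the very end of the fingers, on their centre line; the grasp point (between the pads) lies 19 mm behind it; z points along the fingers, x is the direction in which the jaws open and shut, and the axes are right-handed (so a half turn about z gives the same grasp; the last joint's range is limited). The gripper opens to 85 mm and grips with 20 to 120 N. Pads are 22 mm wide; open, the fingers measure 114 mm over their backs; the gripper's body (76 mm by 85 mm) begins 54 mm behind the grasp point. The pads swing forward as they close: fully open they stand 13 mm farther back than shut.
Start: joints at [-1.31, 0.264, 1.604, -0, 1.274, -0.037], TCP at [0.198, -0.645, 0.231] pointing down, gripper open.
Joint ranges: [-2.63, 2.63], [-0.94, 2.18], [0.31, 2.57], [-1.31, 4.45], [0, 2.66], [-2.55, 2.55]. Speed limits (rad/s): [2.57, 2.57, 3.14, 3.14, 3.14, 3.14].

## Interface

Orientations are given as a rotation vector (axis times angle).
In Python, from workcell import bot gives the robot as it stands.
- The arm moves only by the tool carry_out, never from a script. Its argument "deltas" is a list of rows, each an object with "delta_pos": the shift along the tool's x, y, z in m, a list of three; "dr": the turn, a rotation vector about the tool's x, y, z in rad, a list of three. A call has 1 to 10 rows; each row shifts and turns the commanded pose from where the row before left it, along the tool's axes as they then stand; what a row does not reach is not made up. A row lasts 1/8 s, in which the tool goes at most 62.5 mm and 10.7 degrees, less where a joint would pass 70% of its speed; a pose out of reach is approached as far as the arm can. A call is refused whole if a number of a shift passes 0.0625 or a number of a turn 0.188, either way. A call with a gripper value outside its range is refused whole. "grip" is the opening, from 0 (shut) to 1 (fully open), set as the call begins (left out, the last holds). The fingers move at their own pace and stop on an object; "force" is the grip in N (left out, the last holds). Time passes only in rows, so rows that do not move let the fingers close. It gives the time, the measured TCP pose, the force and the opening at its end, in the units of the state.
- bot.read_state(): the state, without advancing time (a new reading comes with each control period).
- bot.read_camera(name): name is "scene" or "side" or "wrist"; returns a dict with "frame" (480x640x3 uint8, red, green, blue), "K" (3x3 intrinsics, pixels), "xyz" and "attitude" of the camera in the world; the wrist camera has in their place "hand_eye" (4x4, takes a point from camera to tool coordinates, whose origin is the TCP and whose axes are the tool frame's). Camera axes: x right, y down, z forward; pixel columns grow to the right and rows downward; lengths in m; the calibration is good to about 2 mm. A picture is of the moment at which its call begins: read the wrist's pose just before it. There is no depth.
- bot.finish_job(): hands the job in, once; it reports no verdict.
The state is a dict: "time": time; "q": joint angles; "joint_vel": joint speeds; "joint_torque": joint torques, N m; "tool_pos": TCP position; "tcp_rot": TCP orientation; "wrist_force": force on the tool from outside, world axes, zero at the start; "torque": the same for the moment, N m; "width": opening from 0.0 (shut) to 1.0 (fully open).
Only numpy, scipy, OpenCV 4.12 (cv2) and the standard library are available. Lean on these libraries where they do the work, as an engineer would, in place of code of your own. Each camera call takes 0.05 s, during which the arm holds its last target.

## Working session

There is one attempt and no reset: what is moved stays moved. The work goes in short steps, Python scripts to look and compute and a tool call to move; the robot and the scene stay as the last step left them, time stands still between calls to the robot, and variables do not carry over. Pictures are saved under pics/ and viewed, and the job is handed in when it is done.

Besides the shell and the picture viewer there is one more tool, called after "Request:" as name(argument=value, ...) on one line, values as JSON. carry_out: Moves the arm, as the interface text tells. Its arguments: {"type":"object","properties":{"deltas":{"type":"array"},"grip":{"type":"number"},"force":{"type":"number"}},"required":["deltas"]}

```bash
mkdir -p pics; ls; cat > h.py <<'E'
import numpy as np,cv2
from scipy.spatial.transform import Rotation as R
from workcell import bot
def snap(n,f):
    s=bot.read_state(); c=bot.read_camera(n); cv2.imwrite(f'pics/{f}.png',c['frame'][:,:,::-1]); return s,c
E
python3 - <<'E'
from h import *
s=bot.read_state();print({k:np.round(v,3) for k,v in s.items()})
for n in ['scene','side','wrist']:
    s,c=snap(n,n+'0');print(n,s['time'],{k:np.round(v,4) for k,v in c.items() if k!='frame'})
E
```

```text
pics
{'time': np.float64(0.0), 'q': array([-1.31 ,  0.265,  1.605,  0.   ,  1.274, -0.037]), 'joint_vel': array([ 0.   , -0.001,  0.002,  0.001, -0.   ,  0.001]), 'joint_torque': array([-0.0000e+00, -5.1512e+01, -3.6731e+01, -0.0000e+00,  1.3000e-02,
       -0.0000e+00]), 'tool_pos': array([ 0.198, -0.645,  0.23 ]), 'tcp_rot': array([-2.525,  1.867,  0.003]), 'wrist_force': array([-0.677,  0.088, -0.352]), 'torque': array([ 0.011,  0.064, -0.003]), 'width': np.float64(1.001)}
scene 0.0 {'K': array([[501.5253,   0.    , 322.3528],
       [  0.    , 501.5253, 241.9347],
       [  0.    ,   0.    ,   1.    ]]), 'xyz': array([ 1.532 , -0.1636,  0.927 ]), 'attitude': array([-1.7644, -1.6185,  0.7175])}
side 0.05 {'K': array([[481.2525,   0.    , 317.6166],
       [  0.    , 481.2525, 234.6522],
       [  0.    ,   0.    ,   1.    ]]), 'xyz': array([0.4951, 0.855 , 0.6995]), 'attitude': array([-0.1038,  2.7463, -1.4457])}
wrist 0.1 {'K': array([[429.5151,   0.    , 322.5056],
       [  0.    , 429.5151, 239.6458],
       [  0.    ,   0.    ,   1.    ]]), 'hand_eye': array([[ 1.000e+00,  1.000e-04,  7.000e-04, -6.000e-04],
       [-2.000e-04,  9.606e-01,  2.780e-01, -6.970e-02],
       [-6.000e-04, -2.780e-01,  9.606e-01, -1.438e-01],
       [ 0.000e+00,  0.000e+00,  0.000e+00,  1.000e+00]])}
```

View pics/scene0.png

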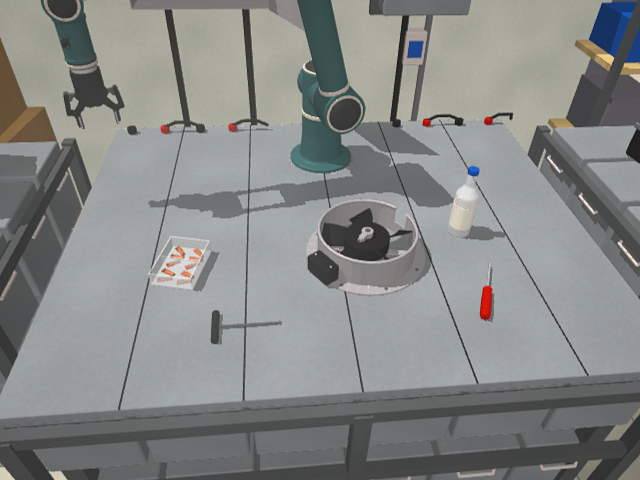

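View pics/side0.png

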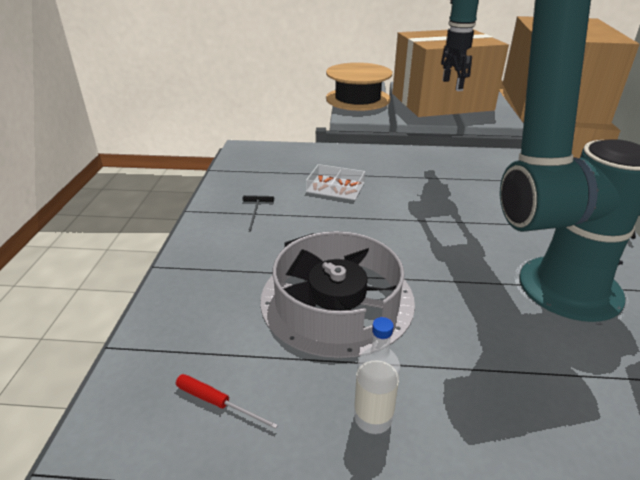

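View pics/wrist0.png

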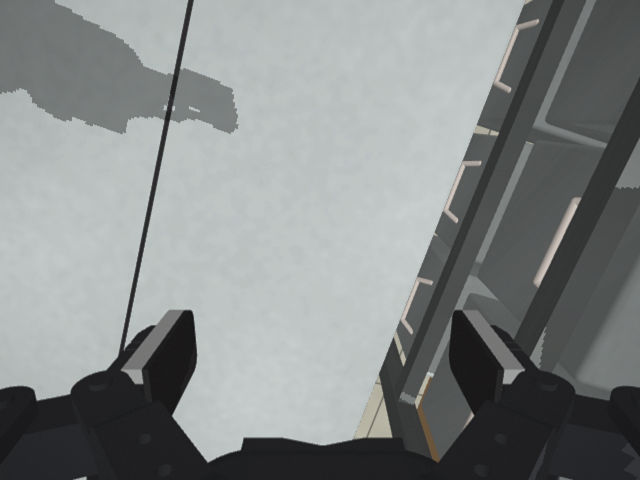

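```bash
python3 - <<'E'
import cv2
a=cv2.imread('pics/scene0.png')[190:300,295:440];cv2.imwrite('pics/z1.png',cv2.resize(a,None,fx=5,fy=5,interpolation=cv2.INTER_CUBIC))
a=cv2.imread('pics/side0.png')[220:365,250:425];cv2.imwrite('pics/z2.png',cv2.resize(a,None,fx=4,fy=4,interpolation=cv2.INTER_CUBIC))
E
```

```text
(no output)
```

View pics/z1.png

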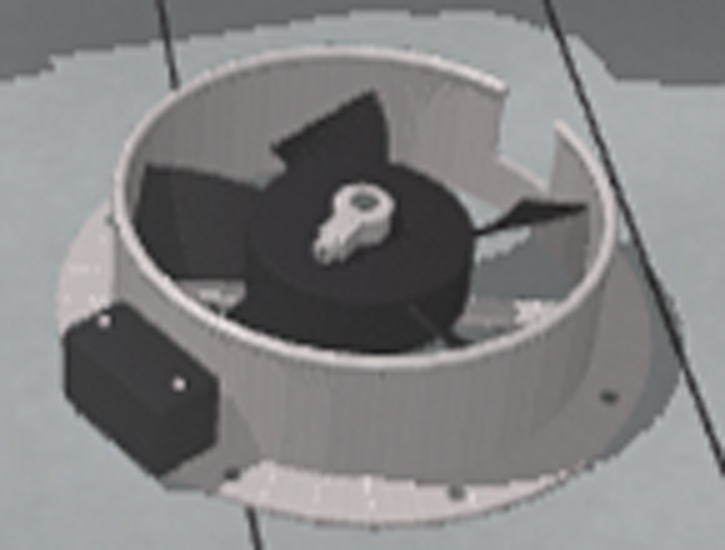

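View pics/z2.png

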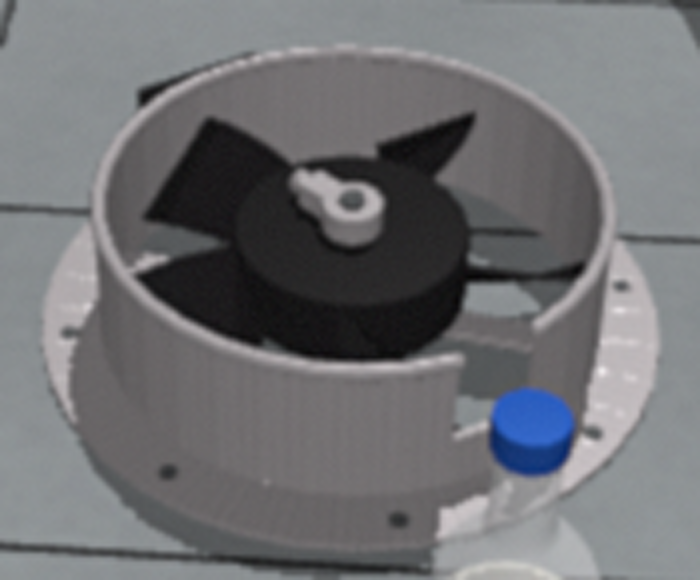

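```bash
cat >> h.py <<'E'
def cast(c,uv,z,T=None):
    uv=np.atleast_2d(np.float64(uv));K=c['K']
    d=np.c_[(uv-[K[0,2],K[1,2]])/[K[0,0],K[1,1]],np.ones(len(uv))]
    if T is None: Rm=R.from_rotvec(c['attitude']).as_matrix();o=np.array(c['xyz'])
    else: Rm,o=T[:3,:3],T[:3,3]
    d=d@Rm.T; return (o+d*((z-o[2])/d[:,2])[:,None])[:,:2]
def wristT(s,c):
    T=np.eye(4);T[:3,:3]=R.from_rotvec(s['tcp_rot']).as_matrix();T[:3,3]=s['tool_pos'];return T@np.array(c['hand_eye'])
def circ(p):
    A=np.c_[2*p,np.ones(len(p))];x=np.linalg.lstsq(A,(p**2).sum(1),rcond=None)[0];return x[:2],np.sqrt(x[2]+x[:2]@x[:2])
E
python3 - <<'E'
from h import *
import json
for n,z,off,rim,slot,col,scr in [
 ('scene',5,(295,190),[(115,200),(175,95),(240,62),(340,47),(440,62),(615,225),(590,275),(520,333),(370,364),(200,310),(140,258)],[(505,90),(558,122)],[(365,203)],[(322,245)]),
 ('side',4,(250,220),[(93,215),(140,120),(240,63),(350,47),(470,68),(560,120),(614,215),(540,325),(460,360),(350,374),(230,350),(140,297)],[(460,357),(535,325)],[(353,202)],[(297,180)])]:
    c=bot.read_camera(n)
    f=lambda p,h:cast(c,(np.array(p)+.5)/z-.5+off,h)
    ce,r=circ(f(rim,.084));sl=f(slot,.086);co=f(col,.081);sc=f(scr,.070)
    a=lambda p:np.degrees(np.arctan2(*(p-ce)[::-1]))
    print(n,ce,r,'slot',[a(q) for q in sl],np.linalg.norm(sl-ce,axis=1),'shaft',co,'screw',sc,a(sc[0]),np.linalg.norm(sc-ce))
print(bot.read_state()['time'])
E
```

```text
scene [0.51205748 0.07491018] 0.1316007085989572 slot [np.float64(131.28263784312853), np.float64(113.77722965082165)] [0.12573098 0.12872454] shaft [[0.51668844 0.07557865]] screw [[0.53660093 0.05011845]] -45.288330964314305 0.0348856871225908
side [0.51331634 0.07806172] 0.13186623886733786 slot [np.float64(114.32609547789083), np.float64(133.07567524325827)] [0.13166077 0.13089684] shaft [[0.51298379 0.08180164]] screw [[0.54365007 0.05168168]] -41.01218907867921 0.04020002395984734
0.25
```

```bash
cat >> h.py <<'E'
def yawof(s):
    m=R.from_rotvec(s['tcp_rot']).as_matrix();return np.degrees(np.arctan2(m[1,0],m[0,0])),np.degrees(np.arccos(-m[2,2]))
def rows(p,yaw,way):
    # way: list of (x,y,z,yawdeg) straight-down poses
    out=[];p=np.array(p,float)
    for w in way:
        q=np.array(w[:3]);y=np.radians(yaw);d=q-p
        out.append([round(float(d[:2]@[np.cos(y),np.sin(y)]),4),round(float(d[:2]@[np.sin(y),-np.cos(y)]),4),round(float(-d[2]),4),round(float(-np.radians((w[3]-yaw))),3)])
        p,yaw=q,w[3]
    for o in out: print(o)
E
python3 - <<'E'
from h import *
s=bot.read_state();print(yawof(s));p=s['tool_pos'];y=yawof(s)[0]
e=np.array([.45,.016,.23,-34]);st=np.r_[p,y]
rows(p,y,[st+(e-st)*k/14 for k in range(1,15)])
E
```

```text
(np.float64(-72.93907357068453), np.float64(0.06258506755527526))
[-0.0399, -0.0311, 0.0, -0.049]
[-0.0383, -0.033, 0.0, -0.049]
[-0.0367, -0.0348, 0.0, -0.049]
[-0.0349, -0.0365, 0.0, -0.049]
[-0.0331, -0.0382, 0.0, -0.049]
[-0.0312, -0.0397, 0.0, -0.049]
[-0.0293, -0.0412, 0.0, -0.049]
[-0.0272, -0.0426, 0.0, -0.049]
[-0.0251, -0.0438, 0.0, -0.049]
[-0.023, -0.045, 0.0, -0.049]
[-0.0208, -0.0461, 0.0, -0.049]
[-0.0185, -0.047, 0.0, -0.049]
[-0.0162, -0.0479, 0.0, -0.049]
[-0.0138, -0.0486, 0.0, -0.049]
```

Request:
carry_out(deltas=[{"delta_pos":[-0.04,-0.031,0],"dr":[0,0,-0.049]},{"delta_pos":[-0.038,-0.033,0],"dr":[0,0,-0.049]},{"delta_pos":[-0.037,-0.035,0],"dr":[0,0,-0.049]},{"delta_pos":[-0.035,-0.0365,0],"dr":[0,0,-0.049]},{"delta_pos":[-0.033,-0.038,0],"dr":[0,0,-0.049]},{"delta_pos":[-0.031,-0.04,0],"dr":[0,0,-0.049]},{"delta_pos":[-0.029,-0.041,0],"dr":[0,0,-0.049]},{"delta_pos":[-0.027,-0.0425,0],"dr":[0,0,-0.049]},{"delta_pos":[-0.025,-0.044,0],"dr":[0,0,-0.049]},{"delta_pos":[-0.023,-0.045,0],"dr":[0,0,-0.049]}], grip=0)

```text
time: 1.5
tool_pos: [0.3779, -0.1717, 0.2315]
tcp_rot: [-2.905, 1.197, -0.002]
wrist_force: [0.8, -0.5, 0.4]
width: 0.002
```

Request:
carry_out(deltas=[{"delta_pos":[-0.021,-0.046,0],"dr":[0,0,-0.049]},{"delta_pos":[-0.0185,-0.047,0],"dr":[0,0,-0.049]},{"delta_pos":[-0.016,-0.048,0],"dr":[0,0,-0.049]},{"delta_pos":[-0.014,-0.0485,0],"dr":[0,0,-0.049]},{"delta_pos":[0,0,0],"dr":[0,0,0]}])

```text
time: 2.12
tool_pos: [0.4491, 0.0189, 0.2314]
tcp_rot: [-3.009, 0.901, -0.0]
wrist_force: [-0.9, -1.4, -0.7]
width: -0.001
```

```bash
python3 - <<'E'
from h import *
s,c=snap('wrist','w1');print(s['time'],s['tool_pos'],yawof(s),s['wrist_force'],s['width'])
s,c=snap('scene','s1')
a=c['frame'][170:310,260:460,::-1];cv2.imwrite('pics/s1z.png',cv2.resize(a,None,fx=4,fy=4,interpolation=cv2.INTER_CUBIC))
E
```

```text
2.125 [0.44907812 0.01892073 0.23138772] (np.float64(-33.32922025902416), np.float64(0.045899215268187576)) [-0.85306399 -1.35469424 -0.70663092] -0.0005627316770160466
```

View pics/w1.png

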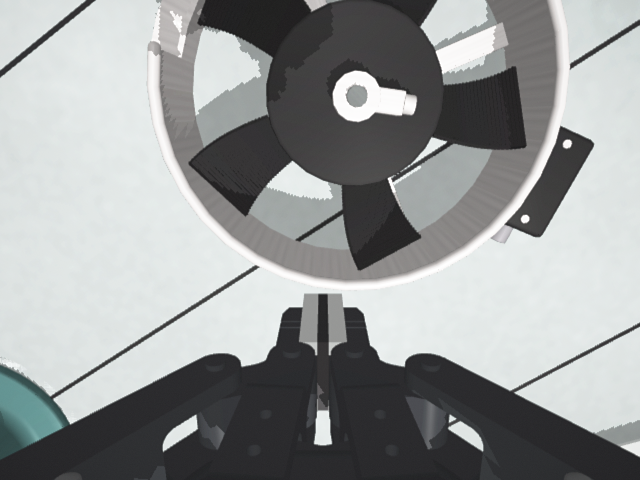

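View pics/s1z.png

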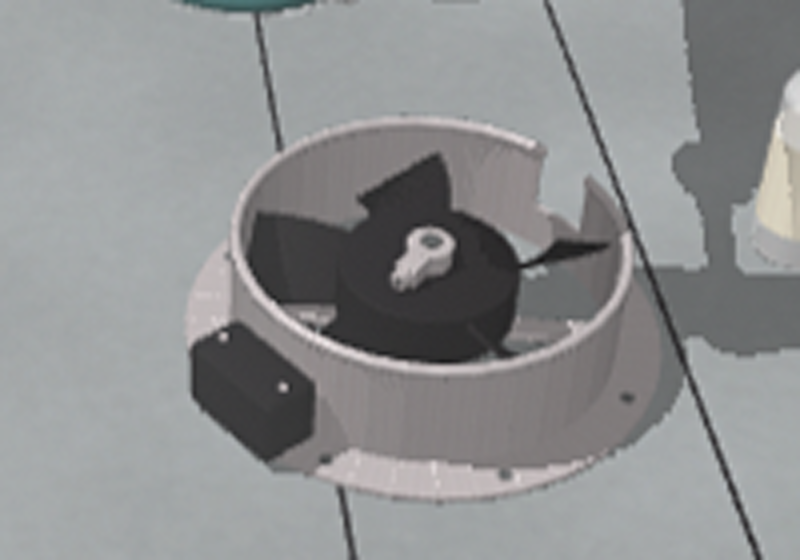

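```bash
python3 - <<'E'
from h import *
s=bot.read_state();print(s['time'],s['tool_pos']);c=bot.read_camera('wrist');T=wristT(s,c)
f=lambda p,h:cast(c,p,h,T)
ce,r=circ(f([(149,70),(151,110),(170,180),(210,230),(260,266),(330,287),(400,285),(470,257),(520,212),(556,140),(568,70),(566,20)],.084));print('rim',ce,r)
ce2,r2=circ(f([(267,90),(280,45),(443,90),(435,130),(420,155),(395,176),(355,185),(315,176),(285,145)],.062));print('hub',ce2,r2)
sh=f([(357,96)],.081)[0];sc=f([(413,104)],.070)[0];print('shaft',sh,'screw',sc)
a=lambda p,o:np.degrees(np.arctan2(*(p-o)[::-1]))
print(a(sc,ce2),a(sc,sh),np.linalg.norm(sc-sh))
for p in [(153,45)]: q=f([p],.086)[0];print('slotedge',a(q,ce),np.linalg.norm(q-ce))
for p in [(529,236),(593,142),(525,219),(567,144)]: q=f([p],.054)[0];print('box',a(q,ce),np.linalg.norm(q-ce))
for p in [(515,68),(420,237),(247,214),(197,22)]: q=f([p],.059)[0];print('bladecorner',a(q,sh),np.linalg.norm(q-sh))
E
```

```text
2.225 [0.44821968 0.01634962 0.23112339]
rim [0.51139295 0.07179796] 0.13445198241461764
hub [0.51185523 0.07242231] 0.06085231109665855
shaft [0.51153542 0.07295515] screw [0.54133596 0.04757007]
-40.130873910632616 -40.425458701704514 0.03914682791895063
slotedge 132.9227187042256 0.13147327511710272
box -69.8617361578467 0.17044749262521672
box -43.20212763865095 0.17696834870282382
box -66.9650981807921 0.15868779746836037
box -44.84641781728069 0.15879570890622713
bladecorner -23.64319487089272 0.11132264991269722
bladecorner -96.32770504395255 0.11402743761942669
bladecorner -167.05442189204643 0.11505288351900796
bladecorner 122.2500361743675 0.11642311933499307
```

```bash
python3 - <<'E'
from h import *
c=bot.read_camera('wrist');H=np.linalg.inv(c['hand_eye']);K=c['K']
for z in [0,-.03,-.044,-.06,-.073]:
    for x in [0,.02,.04]:
        for y in [-.011,.011]:
            p=H@[x,y,z,1];print(z,x,y,np.round((K@(p[:3]/p[2]))[:2]),end=' ')
    print()
C=np.array([.5125,.0755]);s=bot.read_state();print(s['tool_pos'],yawof(s))
P=lambda f,r=.09:C+r*np.array([np.cos(np.radians(f)),np.sin(np.radians(f))])
way=[];f=-136;y=-34
st=(*P(f),.042,y)
print('down');rows(s['tool_pos'],y,[st])
print('push')
for d,ry,z in [(5,5,.042),(10,9,.042),(16,10,.042),(19,10.5,.042),(19.5,10.5,.042),(16,8,.09),(4,0,.15)]:
    f+=d;y+=ry;way.append((*P(f),z,y))
rows(st[:3],-34,way);print(f,y,way[-1])
E
```

```text
0 0 -0.011 [325. 287.] 0 0 0.011 [325. 341.] 0 0.02 -0.011 [381. 287.] 0 0.02 0.011 [378. 341.] 0 0.04 -0.011 [436. 287.] 0 0.04 0.011 [432. 341.] 
-0.03 0 -0.011 [326. 326.] -0.03 0 0.011 [325. 391.] -0.03 0.02 -0.011 [394. 326.] -0.03 0.02 0.011 [390. 391.] -0.03 0.04 -0.011 [462. 326.] -0.03 0.04 0.011 [456. 391.] 
-0.044 0 -0.011 [326. 351.] -0.044 0 0.011 [326. 422.] -0.044 0.02 -0.011 [402. 351.] -0.044 0.02 0.011 [398. 422.] -0.044 0.04 -0.011 [479. 351.] -0.044 0.04 0.011 [471. 422.] 
-0.06 0 -0.011 [326. 389.] -0.06 0 0.011 [326. 468.] -0.06 0.02 -0.011 [415. 389.] -0.06 0.02 0.011 [410. 468.] -0.06 0.04 -0.011 [504. 389.] -0.06 0.04 0.011 [493. 468.] 
-0.073 0 -0.011 [327. 429.] -0.073 0 0.011 [327. 516.] -0.073 0.02 -0.011 [429. 429.] -0.073 0.02 0.011 [422. 516.] -0.073 0.04 -0.011 [530. 429.] -0.073 0.04 0.011 [516. 516.] 
[0.4480791  0.01528779 0.23116513] (np.float64(-33.693860486015666), np.float64(0.03312241719254545))
down
[0.001, 0.0021, 0.1892, -0.0]
push
[0.0077, 0.0013, -0.0, -0.087]
[0.0156, 0.0019, -0.0, -0.157]
[0.025, 0.0013, -0.0, -0.175]
[0.0296, -0.0023, -0.0, -0.183]
[0.0297, -0.007, -0.0, -0.183]
[0.0235, -0.0088, -0.048, -0.14]
[0.0058, -0.0024, -0.06, -0.0]
-46.5 19.0 (np.float64(0.5744519118124378), np.float64(0.01021630660889411), 0.15, 19.0)
```

Request:
carry_out(deltas=[{"delta_pos":[0.001,0.002,0.055],"dr":[0,0,0]},{"delta_pos":[0,0,0.055],"dr":[0,0,0]},{"delta_pos":[0,0,0.05],"dr":[0,0,0]},{"delta_pos":[0,0,0.029],"dr":[0,0,0]},{"delta_pos":[0,0,0],"dr":[0,0,0]}])

```text
time: 2.95
tool_pos: [0.4452, 0.0126, 0.04]
tcp_rot: [3.004, -0.912, -0.009]
wrist_force: [0.2, -0.5, 0.1]
width: 0.003
```

```bash
python3 - <<'E'
from h import *
s,c=snap('wrist','w2');print(s['time'],s['tool_pos'],yawof(s),s['wrist_force'],s['width'])
E
```

```text
2.95 [0.44515536 0.01260056 0.03996584] (np.float64(-33.78339014843494), np.float64(0.3618130158573923)) [ 0.19547107 -0.53474262  0.06507699] 0.0025888028788191774
```

View pics/w2.png

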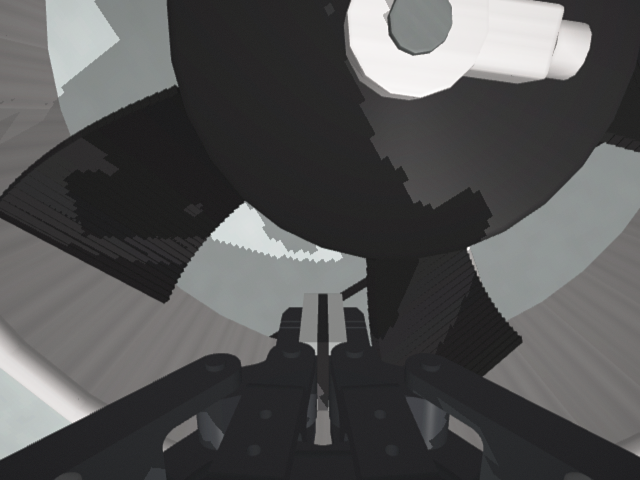

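Request:
carry_out(deltas=[{"delta_pos":[0.0085,0.0005,0],"dr":[0,0,-0.087]},{"delta_pos":[0.0155,0.0015,0],"dr":[0,0,-0.157]},{"delta_pos":[0.025,0.001,0],"dr":[0,0,-0.175]},{"delta_pos":[0.0295,-0.0025,0],"dr":[0,0,-0.183]},{"delta_pos":[0.0295,-0.007,0],"dr":[0,0,-0.183]},{"delta_pos":[0.0235,-0.009,-0.05],"dr":[0,0,-0.14]},{"delta_pos":[0.006,-0.0025,-0.06],"dr":[0,0,0]},{"delta_pos":[0,0,-0.04],"dr":[0,0,0]}])

```text
time: 4.0
tool_pos: [0.5791, 0.013, 0.1988]
tcp_rot: [3.095, 0.527, 0.013]
wrist_force: [0.1, 0.6, -0.2]
width: 0.002
```

```bash
python3 - <<'E'
from h import *
for i in range(4):
    s,c=snap('side',f'v{i}');print(s['time'],s['tool_pos'],yawof(s),s['wrist_force'])
    s,c=snap('wrist',f'x{i}');print(s['time'])
ims=[cv2.imread(f'pics/x{i}.png')[:300] for i in range(4)]
cv2.imwrite('pics/xm.png',cv2.resize(np.vstack([np.hstack(ims[:2]),np.hstack(ims[2:])]),(800,375)))
ims=[cv2.imread(f'pics/v{i}.png')[200:380,230:430] for i in range(4)]
cv2.imwrite('pics/vm.png',cv2.resize(np.vstack([np.hstack(ims[:2]),np.hstack(ims[2:])]),None,fx=1.6,fy=1.6))
E
```

```text
4.0 [0.5790699  0.01304926 0.19881109] (np.float64(19.33821061035706), np.float64(0.4720914828629607)) [ 0.14736381  0.55074039 -0.24303183]
4.05
4.1 [0.58154603 0.01279296 0.20215831] (np.float64(19.328126212901466), np.float64(0.9139066548142537)) [0.46957811 0.08168896 0.94954816]
4.15
4.2 [0.57767452 0.01287366 0.19580039] (np.float64(19.320451815979407), np.float64(0.33857971422701666)) [-0.31787131 -0.50306456 -0.44162684]
4.25
4.3 [0.57546209 0.01301653 0.192193  ] (np.float64(19.3264539612036), np.float64(0.024721109884988032)) [-0.27434105 -0.84736058 -0.59551387]
4.35
```

View pics/xm.png

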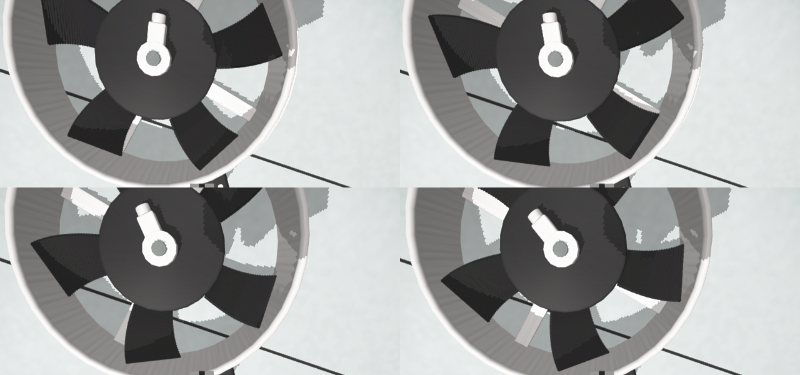

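View pics/vm.png

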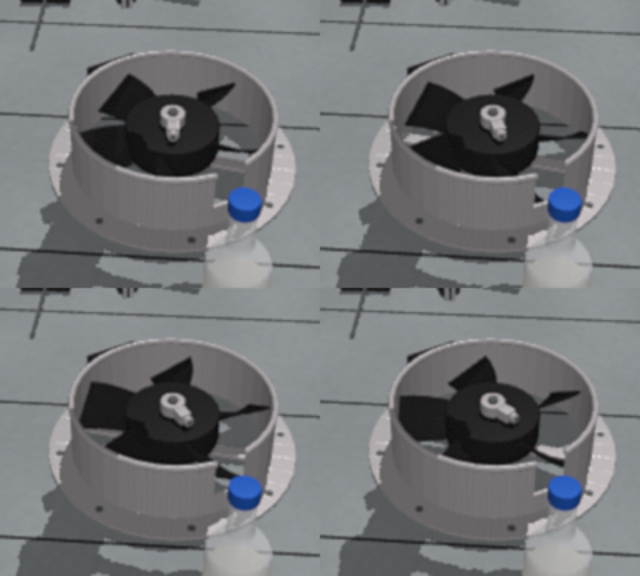

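```bash
python3 - <<'E'
from h import *
s=bot.read_state();print(s['tool_pos'],yawof(s),s['time'])
rows(s['tool_pos'],yawof(s)[0],[(.545,.017,.16,15),(.5222,.0203,.12,10),(.5222,.0203,.09,10)])
E
```

```text
[0.57485225 0.01319412 0.19082438] (np.float64(19.341131586337923), np.float64(0.15823585126128548)) 4.4
[-0.0269, -0.0135, 0.0308, 0.076]
[-0.0212, -0.0091, 0.04, 0.087]
[0.0, 0.0, 0.03, -0.0]
```

Request:
carry_out(deltas=[{"delta_pos":[-0.027,-0.0135,0.031],"dr":[0,0,0.076]},{"delta_pos":[-0.021,-0.009,0.04],"dr":[0,0,0.087]},{"delta_pos":[0,0,0.015],"dr":[0,0,0]},{"delta_pos":[0,0,0.015],"dr":[0,0,0]},{"delta_pos":[0,0,0],"dr":[0,0,0]},{"delta_pos":[0,0,0],"dr":[0,0,0]},{"delta_pos":[0,0,0],"dr":[0,0,0]},{"delta_pos":[0,0,0],"dr":[0,0,0]}])

```text
time: 5.4
tool_pos: [0.5243, 0.0205, 0.0921]
tcp_rot: [3.129, 0.275, 0.002]
wrist_force: [-0.3, -0.6, -0.2]
width: -0.004
```

```bash
python3 - <<'E'
from h import *
for i in range(4):
    s,c=snap('wrist',f'y{i}');print(s['time'],s['tool_pos'],yawof(s),s['wrist_force'])
ims=[cv2.imread(f'pics/y{i}.png') for i in range(4)]
cv2.imwrite('pics/ym.png',cv2.resize(np.vstack([np.hstack(ims[:2]),np.hstack(ims[2:])]),(800,600)))
E
```

```text
5.4 [0.52425577 0.0204823  0.09208601] (np.float64(10.032448008504137), np.float64(0.08451085703955627)) [-0.25010651 -0.62978627 -0.2261543 ]
5.45 [0.52404927 0.02048709 0.09193124] (np.float64(10.032063747391922), np.float64(0.06841307217463248)) [ 0.38233567  1.77777561 -0.02375061]
5.5 [0.52387316 0.02049401 0.09176637] (np.float64(10.031351487247084), np.float64(0.050309287571560266)) [ 0.33232489  0.10131835 -0.01915337]
5.55 [0.52373155 0.02049798 0.09162213] (np.float64(10.029450463790093), np.float64(0.03613672084406)) [-0.40601125 -0.21563986  0.08495418]
```

View pics/ym.png

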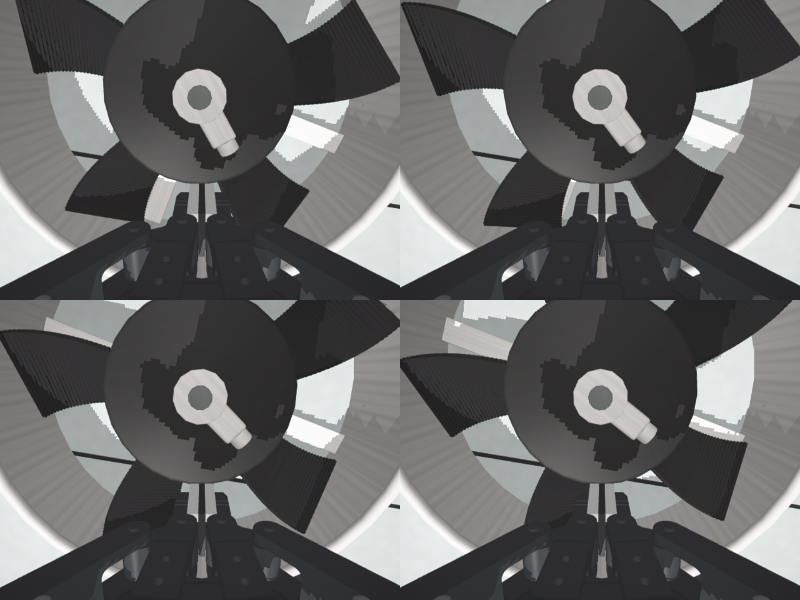

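```bash
cat >> h.py <<'E'
C=np.array([.5125,.0755])
def screw(s,c,frame=None):
    T=wristT(s,c);im=c['frame'] if frame is None else frame
    v,u=np.mgrid[0:340,0:640];uv=np.c_[u.ravel(),v.ravel()]
    def cen(z): return cast(c,uv,z,T)
    p=cen(.0765)-C  # collar top area for centre check
    g=im[:340].min(2).ravel()>95
    # boss top (z~.077): radial annulus 20..39
    r=np.hypot(*p.T);m=g&(r<19)
    ctr=p[m].mean(0) if m.sum()>50 else np.zeros(2)
    q=cen(.072)-C;q0=q-0*ctr;r=np.hypot(*q0.T);m=g&(r>24)&(r<38)
    if m.sum()<20: return None,ctr,m.sum()
    return np.degrees(np.arctan2(*q0[m].mean(0)[::-1])),ctr,int(m.sum())
E
python3 - <<'E'
from h import *
c=bot.read_camera('wrist')
c=dict(c);log=[(.52425577,.0204823,.09208601),(.52404927,.02048709,.09193124),(.52387316,.02049401,.09176637),(.52373155,.02049798,.09162213)]
s=dict(bot.read_state())
for i,l in enumerate(log):
    s['tool_pos']=np.array(l);im=cv2.imread(f'pics/y{i}.png')[:,:,::-1]
    print(5.4+.05*i,screw(s,c,im))
for k in range(2):
    s=bot.read_state();c=bot.read_camera('wrist');print(s['time'],screw(s,c))
E
```

```text
5.4 (None, array([ 0.0024207 , -0.01707197]), np.int64(0))
5.45 (None, array([ 0.00196679, -0.01878392]), np.int64(0))
5.5 (None, array([ 0.00010721, -0.01712289]), np.int64(0))
5.550000000000001 (None, array([ 0.00017262, -0.01410955]), np.int64(0))
5.65 (None, array([ 0.00012987, -0.01087227]), np.int64(0))
5.7 (None, array([-0.00048101, -0.01098751]), np.int64(0))
```

```bash
python3 - <<'E'
from h import *
s=dict(bot.read_state());c=bot.read_camera('wrist');s['tool_pos']=np.array((.52425577,.0204823,.09208601))
T=wristT(s,c);print(T)
im=cv2.imread('pics/y0.png')[:,:,::-1]
for p in [(318,155),(365,228),(318,200)]:
    im2=im[p[1],p[0]]; print(p,im2,cast(c,[p],.076,T)-C)
E
```

```text
[[ 9.84679932e-01  1.67612604e-01  4.80775047e-02  5.11142537e-01]
 [ 1.74370976e-01 -9.45811961e-01 -2.73924253e-01  9.02257627e-02]
 [-4.40878409e-04  2.78111037e-01 -9.60548831e-01  2.35867209e-01]
 [ 0.00000000e+00  0.00000000e+00  0.00000000e+00  1.00000000e+00]]
(318, 155) [105 108 107] [[-0.00061488  0.00065612]]
(365, 228) [201 197 195] [[ 0.021918   -0.02342377]]
(318, 200) [44 43 44] [[ 0.00225367 -0.01582257]]
```

```bash
python3 - <<'E'
from h import *
s=dict(bot.read_state());c=bot.read_camera('wrist');s['tool_pos']=np.array((.52425577,.0204823,.09208601))
T=wristT(s,c)
im=cv2.imread('pics/y0.png')[:,:,::-1]
v,u=np.mgrid[0:340,0:640];uv=np.c_[u.ravel(),v.ravel()]
q=cast(c,uv,.072,T)-C;i=228*640+365;print(uv[i],q[i],im[:340].min(2).ravel()[i],np.hypot(*q.T)[i])
g=im[:340].min(2).ravel()>95;r=np.hypot(*q.T);print(g.sum(),(g&(r>.024)&(r<.038)).sum())
E
```

```text
[365 228] [ 0.02249974 -0.02437844] 195 0.033174482071761754
98424 1365
```

```bash
sed -i 's/r<19)/r<.019)/;s/(r>24)&(r<38)/(r>.024)\&(r<.038)/' h.py
python3 - <<'E'
from h import *
c=bot.read_camera('wrist')
log=[(.52425577,.0204823,.09208601),(.52404927,.02048709,.09193124),(.52387316,.02049401,.09176637),(.52373155,.02049798,.09162213)]
s=dict(bot.read_state())
for i,l in enumerate(log):
    s['tool_pos']=np.array(l);im=cv2.imread(f'pics/y{i}.png')[:,:,::-1]
    print(5.4+.05*i,screw(s,c,im))
for k in range(3):
    s=bot.read_state();c=bot.read_camera('wrist');print(s['time'],screw(s,c),s['tool_pos'])
E
```

```text
5.4 (np.float64(-50.47433955986785), array([3.46701661e-04, 7.21750071e-05]), 1365)
5.45 (np.float64(-42.66364115599758), array([0.00048847, 0.00016941]), 1384)
5.5 (np.float64(-34.93156269120286), array([0.00058531, 0.00029763]), 1407)
5.550000000000001 (np.float64(-27.236598362300164), array([0.00065918, 0.00042904]), 1440)
5.9 (np.float64(25.961459347723093), array([0.00061233, 0.00137939]), 1669) [0.52346819 0.02049129 0.09125136]
5.95 (np.float64(33.39433759727711), array([0.00052157, 0.00149801]), 1703) [0.52347486 0.02052077 0.0912418 ]
6.0 (np.float64(40.77710776744199), array([0.00040706, 0.00158531]), 1736) [0.52345258 0.02050117 0.0912249 ]
```

Request:
carry_out(deltas=[{"delta_pos":[0,0,0],"dr":[0,0,0]},{"delta_pos":[0,0,0],"dr":[0,0,0]},{"delta_pos":[0,0,0],"dr":[0,0,0]},{"delta_pos":[0,0,0],"dr":[0,0,0]},{"delta_pos":[0,0,0],"dr":[0,0,0]},{"delta_pos":[0,0,0],"dr":[0,0,0]},{"delta_pos":[0,0,0],"dr":[0,0,0]},{"delta_pos":[0,0,0],"dr":[0,0,0]},{"delta_pos":[0,0,0],"dr":[0,0,0]},{"delta_pos":[0,0,0],"dr":[0,0,0]}])

```text
time: 7.3
tool_pos: [0.5235, 0.0205, 0.0913]
tcp_rot: [-3.13, -0.275, 0.0]
wrist_force: [0.3, 0.1, 0.4]
width: -0.004
```

Request:
carry_out(deltas=[{"delta_pos":[0,0,0],"dr":[0,0,0]},{"delta_pos":[0,0,0],"dr":[0,0,0]},{"delta_pos":[0,0,0.011],"dr":[0,0,0]},{"delta_pos":[0,0,0.01],"dr":[0,0,0]},{"delta_pos":[0,0,0],"dr":[0,0,0]},{"delta_pos":[0,0,0],"dr":[0,0,0]}])

```text
time: 8.05
tool_pos: [0.5234, 0.0205, 0.07]
tcp_rot: [-3.13, -0.275, 0.001]
wrist_force: [0.2, 0.0, 0.6]
width: 0.002
```

```bash
python3 - <<'E'
from h import *
for k in range(3):
    s=bot.read_state();c=bot.read_camera('wrist');print(s['time'],screw(s,c),s['tool_pos'],s['wrist_force'])
E
```

```text
8.05 (np.float64(-23.796276677784526), array([0.00069473, 0.00053538]), 1893) [0.52336462 0.02049877 0.06998717] [0.18212708 0.03417559 0.64666154]
8.1 (np.float64(-16.82241538498628), array([0.00073635, 0.00067018]), 1936) [0.52363826 0.02050236 0.07028854] [ 0.6835912   0.91498264 -0.28727958]
8.15 (np.float64(-9.865403344482106), array([0.00074622, 0.00081005]), 1973) [0.5237837  0.02049334 0.07049815] [ 0.55766494 -0.11974859  0.11081268]
```

Request:
carry_out(deltas=[{"delta_pos":[0,0,0],"dr":[0,0,0]},{"delta_pos":[0,0,0],"dr":[0,0,0]},{"delta_pos":[0,0,0],"dr":[0,0,0]},{"delta_pos":[0,0,0.005],"dr":[0,0,0]},{"delta_pos":[0,0,0.002],"dr":[0,0,0]},{"delta_pos":[0,0,0.0012],"dr":[0,0,0]},{"delta_pos":[0,0,0.0005],"dr":[0,0,0]}])

```text
time: 9.07
tool_pos: [0.5245, 0.0205, 0.0621]
tcp_rot: [3.13, 0.274, 0.003]
wrist_force: [1.7, 0.4, 2.0]
width: 0.004
```

```bash
python3 - <<'E'
from h import *
for k in range(2):
    s=bot.read_state();c=bot.read_camera('wrist');print(s['time'],screw(s,c),s['tool_pos'],s['wrist_force'])
E
```

```text
9.075 (np.float64(107.16355022346715), array([-0.00055743,  0.00180009]), 2859) [0.52448093 0.02052922 0.06205698] [1.68236673 0.40840675 2.00490993]
9.125 (np.float64(108.40228020190037), array([-0.00057697,  0.00178785]), 2856) [0.52441338 0.02050281 0.06206129] [0.78049215 0.8673074  2.19859194]
```

Request:
carry_out(deltas=[{"delta_pos":[0,0,0.0004],"dr":[0,0,0]},{"delta_pos":[0,0,0],"dr":[0,0,0]}])

```text
time: 9.43
tool_pos: [0.5241, 0.0205, 0.062]
tcp_rot: [3.129, 0.274, 0.002]
wrist_force: [0.8, -0.7, 5.0]
width: -0.004
```

```bash
python3 - <<'E'
from h import *
s,c=snap('wrist','b1');print(s['time'],screw(s,c),s['tool_pos'],s['wrist_force'])
s=bot.read_state();c=bot.read_camera('wrist');print(s['time'],screw(s,c),s['tool_pos'],s['wrist_force'])
E
```

```text
9.425 (np.float64(108.53169896062789), array([-0.00060288,  0.00180635]), 2858) [0.52412184 0.0204737  0.06200906] [ 0.78001233 -0.66945289  5.02788539]
9.475 (np.float64(108.42895067392548), array([-0.00057923,  0.001815  ]), 2857) [0.52412941 0.02048047 0.062036  ] [0.15659909 0.39301478 4.39788754]
```

View pics/b1.png

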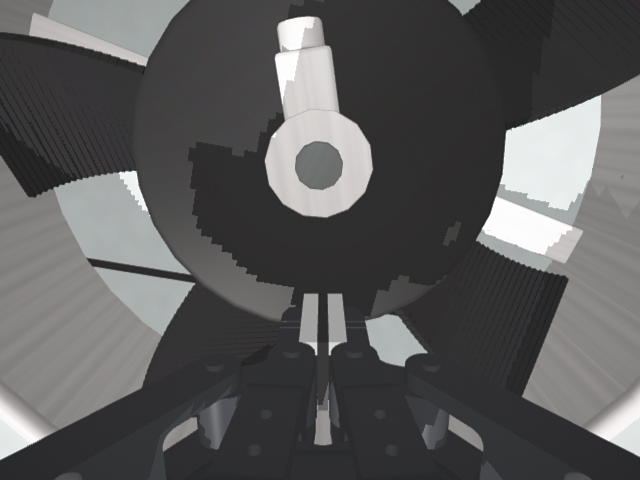

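Request:
carry_out(deltas=[{"delta_pos":[0.001,0,0],"dr":[0,0,-0.018]},{"delta_pos":[0.0022,0,0],"dr":[0,0,-0.04]},{"delta_pos":[0.0027,-0.0001,0],"dr":[0,0,-0.048]},{"delta_pos":[0.0027,-0.0001,0],"dr":[0,0,-0.048]},{"delta_pos":[0.0027,-0.0001,0],"dr":[0,0,-0.048]},{"delta_pos":[0.002,0,0],"dr":[0,0,-0.036]},{"delta_pos":[0.001,0,0],"dr":[0,0,-0.018]},{"delta_pos":[0,0,0],"dr":[0,0,0]},{"delta_pos":[0,0,0],"dr":[0,0,0]},{"delta_pos":[0,0,0],"dr":[0,0,0]}])

```text
time: 10.78
tool_pos: [0.5376, 0.025, 0.062]
tcp_rot: [-3.069, -0.672, -0.002]
wrist_force: [0.0, 1.0, 6.4]
width: -0.004
```

```bash
python3 - <<'E'
from h import *
s=bot.read_state();c=bot.read_camera('wrist');print(s['time'],screw(s,c),s['tool_pos'],yawof(s),s['wrist_force'])
s,c=snap('side','sd1');a=c['frame'][200:380,230:430,::-1];cv2.imwrite('pics/sd1z.png',cv2.resize(a,None,fx=4,fy=3.3,interpolation=cv2.INTER_CUBIC))
E
```

```text
10.775 (np.float64(122.93544558068699), array([-0.00089778,  0.00169182]), 2887) [0.53762887 0.02498029 0.06200688] (np.float64(24.689679672225783), np.float64(0.05998223326873046)) [0.02191437 1.04051845 6.39334828]
```

View pics/sd1z.png

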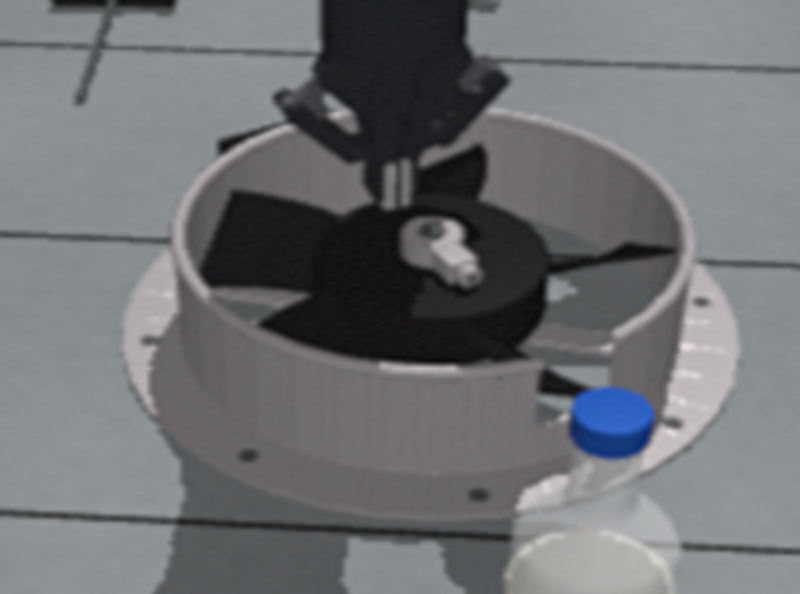

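Request:
carry_out(deltas=[{"delta_pos":[0,0,-0.0004],"dr":[0,0,0]},{"delta_pos":[0,0,-0.0004],"dr":[0,0,0]},{"delta_pos":[0,0,-0.002],"dr":[0,0,0]},{"delta_pos":[0,0,-0.015],"dr":[0,0,0]},{"delta_pos":[0,0,-0.05],"dr":[0,0,0]},{"delta_pos":[0,0.02,-0.05],"dr":[0,0,0]},{"delta_pos":[0,0.02,-0.05],"dr":[0,0,0]},{"delta_pos":[0,0,0],"dr":[0,0,0]},{"delta_pos":[0,0,0],"dr":[0,0,0]},{"delta_pos":[0,0,0],"dr":[0,0,0]}])

```text
time: 12.12
tool_pos: [0.5523, -0.0112, 0.2271]
tcp_rot: [-3.068, -0.672, 0.005]
wrist_force: [0.2, 0.1, -0.6]
width: -0.003
```

```bash
python3 - <<'E'
from h import *
s,c=snap('wrist','e1');print(s['time'],screw(s,c),s['tool_pos'],yawof(s),s['wrist_force'])
E
```

```text
12.125 (np.float64(119.53281035897696), array([-0.00084922,  0.00143544]), 616) [ 0.55230828 -0.01121176  0.22707916] (np.float64(24.71148969986013), np.float64(0.20981526073187917)) [ 0.16315632  0.06042899 -0.55638237]
```

View pics/e1.png

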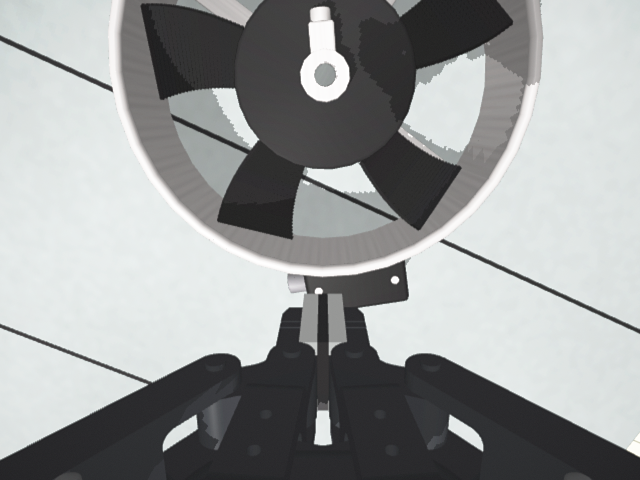

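Request:
carry_out(deltas=[{"delta_pos":[0,-0.04,-0.02],"dr":[0,0,0]},{"delta_pos":[0,-0.05,-0.03],"dr":[0,0,0]},{"delta_pos":[0,-0.02,-0.02],"dr":[0,0,0]},{"delta_pos":[0,0,0],"dr":[0,0,0]},{"delta_pos":[0,0,0],"dr":[0,0,0]},{"delta_pos":[0,0,0],"dr":[0,0,0]},{"delta_pos":[0,0,0],"dr":[0,0,0]}])

```text
time: 13.05
tool_pos: [0.5077, 0.0875, 0.2978]
tcp_rot: [3.069, 0.67, -0.003]
wrist_force: [1.1, -0.1, -0.1]
width: 0.002
```

```bash
python3 - <<'E'
from h import *
s,c=snap('wrist','e2');print(s['time'],screw(s,c),s['tool_pos'],yawof(s))
np.savez('e2.npz',p=s['tool_pos'],r=s['tcp_rot'])
E
```

```text
13.05 (np.float64(119.35166314120062), array([-0.00070473,  0.00114828]), 300) [0.50772849 0.08753671 0.29782135] (np.float64(24.624578396936556), np.float64(0.1141062453320847))
```

View pics/e2.png

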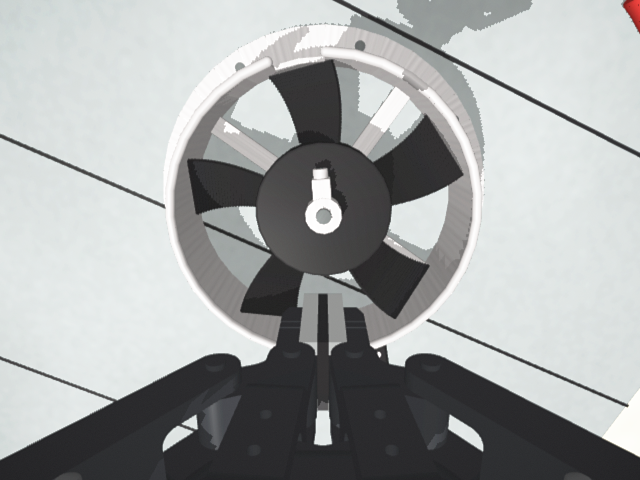

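```bash
python3 - <<'E'
import cv2,numpy as np
a=cv2.imread('pics/e2.png')[35:240,220:390];cv2.imwrite('pics/e2z.png',cv2.resize(a,None,fx=2.9,fy=2.9,interpolation=cv2.INTER_CUBIC))
E
```

```text
(no output)
```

View pics/e2z.png

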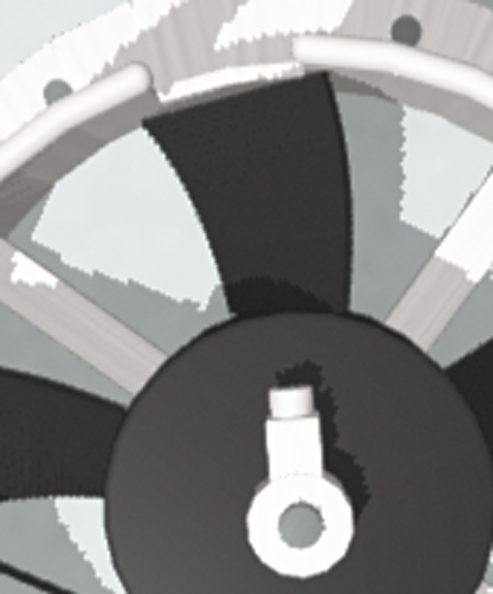

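```bash
python3 - <<'E'
from h import *
z=np.load('e2.npz');s={'tool_pos':z['p'],'tcp_rot':z['r']};c=bot.read_camera('wrist');T=wristT(s,c)
f=lambda p,h:cast(c,(np.atleast_2d(p)+.5)/2.9-.5+[220,35],h,T)[0]
sh=f((301,525),.081);sc=f((291,388),.070);sc2=f((292,403),.0765);L=f((148,78),.086);Rr=f((296,48),.086);bo=f((294,421),.077)
rim,r=circ(cast(c,[(166,205),(170,160),(190,116),(225,82),(440,88),(470,132),(482,190),(478,240),(462,285),(440,315),(175,260),(200,305)],.084,T))
hub,hr=circ(cast(c,[(256,212),(262,180),(285,150),(323,141),(360,150),(385,180),(392,212),(385,242),(360,264),(270,255)],.062,T))
a=lambda p,o:np.degrees(np.arctan2(*(p-o)[::-1]))
print('shaft',sh,'rim',rim,r,'hub',hub,hr)
for o in (sh,rim,hub,C): print([round(a(q,o),1) for q in (sc,bo,L,Rr)],'slot',round((a(L,o)+a(Rr,o))/2,1),np.linalg.norm(sc-o),np.linalg.norm(L-o),np.linalg.norm(Rr-o))
E
```

```text
shaft [0.51222686 0.07673728] rim [0.51414399 0.07484527] 0.13670599020849622 hub [0.51220449 0.07621601] 0.062389016054117126
[np.float64(119.0), np.float64(118.5), np.float64(133.0), np.float64(115.3)] slot 124.1 0.03918259241276019 0.1292593981655535 0.13003892614862192
[np.float64(120.1), np.float64(119.9), np.float64(133.0), np.float64(115.7)] slot 124.3 0.04177395956278655 0.13195062904643165 0.1325712549223591
[np.float64(118.6), np.float64(118.0), np.float64(132.8), np.float64(115.1)] slot 124.0 0.03962850915883691 0.129625991238983 0.1305010584091775
[np.float64(118.5), np.float64(117.9), np.float64(132.7), np.float64(115.1)] slot 123.9 0.04039866392207543 0.13035230345956017 0.13127478618819038
```

```bash
python3 - <<'E'
from h import *
s=bot.read_state();c=bot.read_camera('wrist');print(s['time'],screw(s,c),s['tool_pos'],yawof(s))
rows(s['tool_pos'],yawof(s)[0],[(.5365,.0252,.14,24.6)])
E
```

```text
13.15 (np.float64(119.41456193507251), array([-0.00071208,  0.00109448]), 300) [0.50784459 0.08776366 0.29830822] (np.float64(24.63672557561018), np.float64(0.06667950008822053))
[-0.0, 0.0688, 0.1583, 0.001]
```

Request:
carry_out(deltas=[{"delta_pos":[0,0.035,0.045],"dr":[0,0,0]},{"delta_pos":[0,0.034,0.05],"dr":[0,0,0]},{"delta_pos":[0,0,0.05],"dr":[0,0,0]},{"delta_pos":[0,0,0.05],"dr":[0,0,0]},{"delta_pos":[0,0,0.03],"dr":[0,0,0]},{"delta_pos":[0,0,0],"dr":[0,0,0]},{"delta_pos":[0,0,0],"dr":[0,0,0]},{"delta_pos":[0,0,0],"dr":[0,0,0]}])

```text
time: 14.2
tool_pos: [0.5386, 0.0257, 0.0762]
tcp_rot: [3.068, 0.672, 0.006]
wrist_force: [0.5, 0.7, -0.0]
width: -0.0
```

```bash
python3 - <<'E'
from h import *
s=bot.read_state();c=bot.read_camera('wrist');print(s['time'],screw(s,c),s['tool_pos'],yawof(s),s['wrist_force'])
E
```

```text
14.2 (np.float64(122.27486521167391), array([-0.00085098,  0.0016926 ]), 2461) [0.53863167 0.02570669 0.07624495] (np.float64(24.698434380286898), np.float64(0.23421136828804898)) [ 0.48411428  0.65876645 -0.01460478]
```

Request:
carry_out(deltas=[{"delta_pos":[0,0,0.009],"dr":[0,0,0]},{"delta_pos":[0,0,0.002],"dr":[0,0,0]},{"delta_pos":[0,0,0.001],"dr":[0,0,0]},{"delta_pos":[0,0,0],"dr":[0,0,0]},{"delta_pos":[0,0,0],"dr":[0,0,0]},{"delta_pos":[0,0,0],"dr":[0,0,0]}])

```text
time: 15.0
tool_pos: [0.5368, 0.0257, 0.062]
tcp_rot: [3.069, 0.672, 0.0]
wrist_force: [0.8, 1.1, 0.7]
width: -0.004
```

Request:
carry_out(deltas=[{"delta_pos":[0,0,0.0008],"dr":[0,0,0]},{"delta_pos":[0,0,0],"dr":[0,0,0]},{"delta_pos":[0.0006,0,0],"dr":[0,0,-0.011]},{"delta_pos":[0.0013,0,0],"dr":[0,0,-0.023]},{"delta_pos":[0.0013,0,0],"dr":[0,0,-0.023]},{"delta_pos":[0.0013,-0.0001,0],"dr":[0,0,-0.023]},{"delta_pos":[0.0006,0,0],"dr":[0,0,-0.011]},{"delta_pos":[0,0,0],"dr":[0,0,0]},{"delta_pos":[0,0,0],"dr":[0,0,0]},{"delta_pos":[0,0,0],"dr":[0,0,0]}])

```text
time: 16.25
tool_pos: [0.5418, 0.0283, 0.062]
tcp_rot: [-3.035, -0.81, -0.002]
wrist_force: [-1.6, 1.3, 6.6]
width: 0.0
```

```bash
python3 - <<'E'
from h import *
s=bot.read_state();c=bot.read_camera('wrist');print(s['time'],screw(s,c),s['tool_pos'],yawof(s),s['wrist_force'])
E
```

```text
16.25 (np.float64(129.91309140053696), array([-0.00094608,  0.00162011]), 3059) [0.5418479  0.02831309 0.06202645] (np.float64(29.894606077618707), np.float64(0.07577554613607633)) [-1.56738965  1.30557106  6.63209529]
```

Request:
carry_out(deltas=[{"delta_pos":[0,0,-0.0004],"dr":[0,0,0]},{"delta_pos":[0,0,-0.0004],"dr":[0,0,0]},{"delta_pos":[0,0,-0.002],"dr":[0,0,0]},{"delta_pos":[0,0,-0.015],"dr":[0,0,0]},{"delta_pos":[0,0,-0.05],"dr":[0,0,0]},{"delta_pos":[0,-0.02,-0.05],"dr":[0,0,0]},{"delta_pos":[0,-0.05,-0.06],"dr":[0,0,0]},{"delta_pos":[0,0,-0.055],"dr":[0,0,0]},{"delta_pos":[0,0,0],"dr":[0,0,0]},{"delta_pos":[0,0,0],"dr":[0,0,0]}])

```text
time: 17.55
tool_pos: [0.5111, 0.08, 0.2824]
tcp_rot: [3.035, 0.811, 0.001]
wrist_force: [-0.3, 0.3, -0.7]
width: 0.0
```

Request:
carry_out(deltas=[{"delta_pos":[0,0,0],"dr":[0,0,0]},{"delta_pos":[0,0,0],"dr":[0,0,0]},{"delta_pos":[0,0,0],"dr":[0,0,0]}])

```text
time: 17.92
tool_pos: [0.5109, 0.0799, 0.2808]
tcp_rot: [-3.035, -0.81, 0.003]
wrist_force: [0.5, 0.2, 1.0]
width: 0.008
```

```bash
python3 - <<'E'
from h import *
s,c=snap('wrist','e3');print(s['time'],screw(s,c),s['tool_pos'],yawof(s))
np.savez('e3.npz',p=s['tool_pos'],r=s['tcp_rot'])
a=cv2.imread('pics/e3.png')[60:260,220:420];cv2.imwrite('pics/e3z.png',cv2.resize(a,None,fx=3,fy=3,interpolation=cv2.INTER_CUBIC))
E
```

```text
17.925 (np.float64(122.28911735515267), array([-0.00076271,  0.0011507 ]), 327) [0.51085452 0.07987367 0.28083898] (np.float64(29.892259278856034), np.float64(0.12251986035594181))
```

View pics/e3z.png

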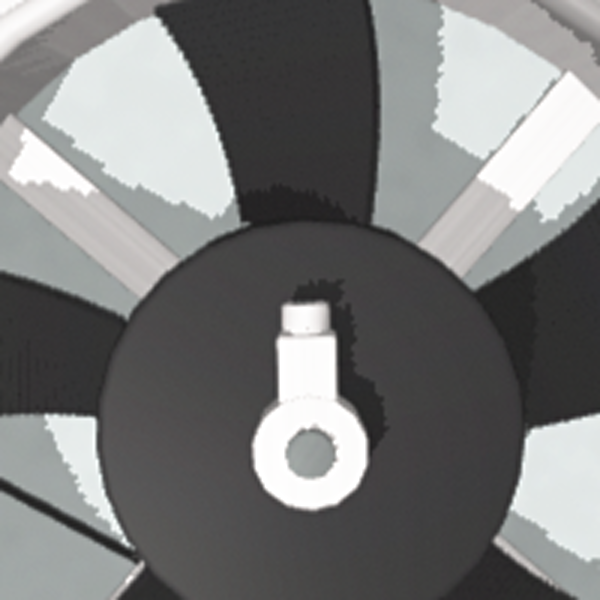

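```bash
python3 - <<'E'
import cv2
a=cv2.imread('pics/e3.png')[0:250,200:420];cv2.imwrite('pics/e3y.png',cv2.resize(a,None,fx=2.4,fy=2.4,interpolation=cv2.INTER_CUBIC))
E
```

```text
(no output)
```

View pics/e3y.png

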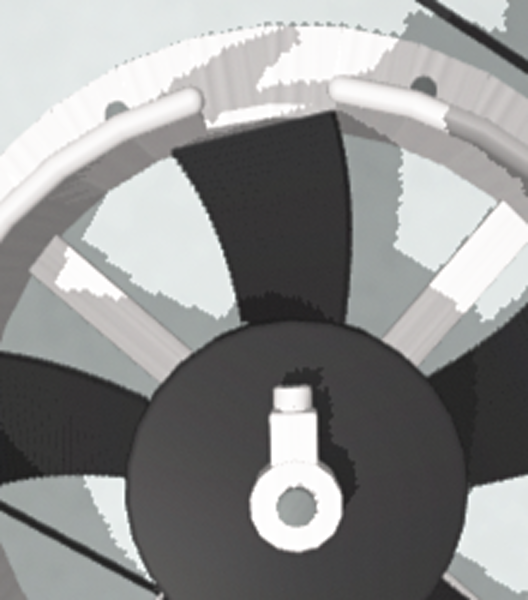

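```bash
python3 - <<'E'
from h import *
z=np.load('e3.npz');s={'tool_pos':z['p'],'tcp_rot':z['r']};c=bot.read_camera('wrist');T=wristT(s,c)
f=lambda p,h:cast(c,(np.atleast_2d(p)+.5)/2.4-.5+[200,0],h,T)[0]
sh=f((297,506),.081);sc=f((292,386),.070);L=f((204,98),.086);Rr=f((330,88),.086);bo=f((293.5,412),.077)
co=f((296,506),.078)
hub,hr=circ(f((0,0),.062)*0+np.array([f(p,.062) for p in [(126,480),(150,405),(200,347),(250,325),(297,320),(345,326),(400,350),(440,390),(467,470)]]))
a=lambda p,o:np.degrees(np.arctan2(*(p-o)[::-1]))
print('shaft',sh,'hub',hub,hr,'L-R',np.linalg.norm(L-Rr))
for o in (sh,hub,C): print([round(a(q,o),1) for q in (sc,bo,L,Rr)],'slot',round((a(L,o)+a(Rr,o))/2,1),np.linalg.norm(sc-o),np.linalg.norm(L-o),np.linalg.norm(Rr-o))
s=bot.read_state();print(s['time'])
s,c=snap('scene','s3');a=c['frame'][170:310,290:450,::-1];cv2.imwrite('pics/s3z.png',cv2.resize(a,None,fx=5,fy=4.2,interpolation=cv2.INTER_CUBIC))
E
```

```text
shaft [0.51218367 0.07682786] hub [0.51241143 0.07702167] 0.06123662426555051 L-R 0.03808207912786704
[np.float64(122.4), np.float64(122.1), np.float64(132.4), np.float64(115.6)] slot 124.0 0.03931009940739108 0.1297987519485454 0.1298343255927309
[np.float64(122.9), np.float64(122.6), np.float64(132.6), np.float64(115.7)] slot 124.1 0.039269756983980886 0.1298096735510136 0.1297580425470476
[np.float64(121.8), np.float64(121.3), np.float64(132.1), np.float64(115.4)] slot 123.8 0.04060296868141479 0.13099402275432945 0.13116905562618766
18.025
```

View pics/s3z.png

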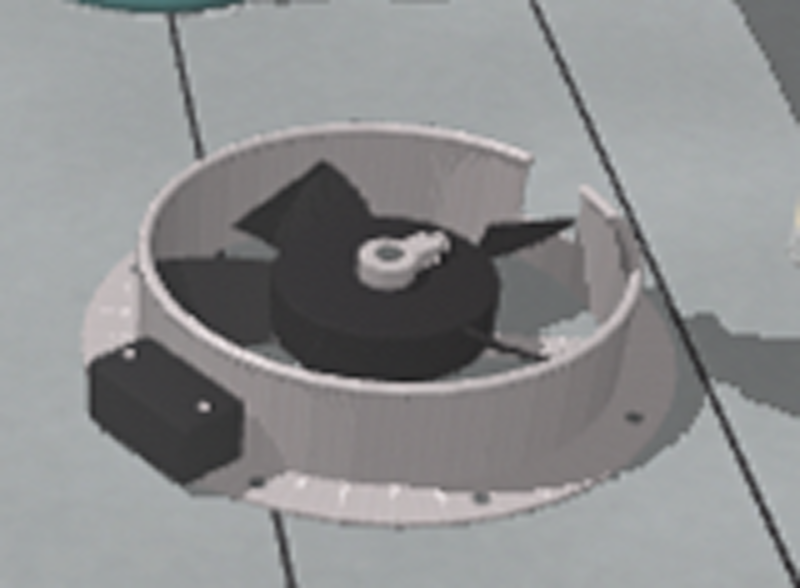

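Request:
carry_out(deltas=[{"delta_pos":[0,0.03,0.045],"dr":[0,0,0]},{"delta_pos":[0,0.03,0.05],"dr":[0,0,0]},{"delta_pos":[0,0,0.05],"dr":[0,0,0]},{"delta_pos":[0,0,0.045],"dr":[0,0,0]},{"delta_pos":[0,0,0.02],"dr":[0,0,0]},{"delta_pos":[0,0,0],"dr":[0,0,0]},{"delta_pos":[0,0,0],"dr":[0,0,0]},{"delta_pos":[0,0,0],"dr":[0,0,0]},{"delta_pos":[0,0,0],"dr":[0,0,0]},{"delta_pos":[0,0,0],"dr":[0,0,0]}])

```text
time: 19.32
tool_pos: [0.5417, 0.0281, 0.0727]
tcp_rot: [3.035, 0.811, 0.002]
wrist_force: [-0.2, 0.3, 0.6]
width: 0.001
```

Request:
carry_out(deltas=[{"delta_pos":[0,0,0.008],"dr":[0,0,0]},{"delta_pos":[0,0,0.001],"dr":[0,0,0]},{"delta_pos":[0,0,0],"dr":[0,0,0]},{"delta_pos":[0,0,0],"dr":[0,0,0]},{"delta_pos":[0,0,0],"dr":[0,0,0]}])

```text
time: 19.95
tool_pos: [0.5413, 0.0281, 0.063]
tcp_rot: [3.035, 0.811, 0.0]
wrist_force: [-0.5, -0.2, 0.1]
width: 0.001
```

```bash
python3 - <<'E'
from h import *
s=bot.read_state();c=bot.read_camera('wrist');print(s['time'],screw(s,c),s['tool_pos'],yawof(s),s['wrist_force'])
E
```

```text
19.95 (np.float64(127.41308114673915), array([-0.00091389,  0.00164744]), 2996) [0.54129271 0.02805536 0.06304026] (np.float64(29.90708497186776), np.float64(0.006089499521761445)) [-0.4829944  -0.2026504   0.11868509]
```

Request:
carry_out(deltas=[{"delta_pos":[0,0,0.0012],"dr":[0,0,0]},{"delta_pos":[0,0,0.0004],"dr":[0,0,0]},{"delta_pos":[0.0005,0,0],"dr":[0,0,-0.009]},{"delta_pos":[0.001,0,0],"dr":[0,0,-0.017]},{"delta_pos":[0.0005,0,0],"dr":[0,0,-0.009]},{"delta_pos":[0,0,0],"dr":[0,0,0]},{"delta_pos":[0,0,0],"dr":[0,0,0]}])

```text
time: 20.88
tool_pos: [0.5434, 0.0293, 0.062]
tcp_rot: [3.02, 0.864, 0.001]
wrist_force: [-1.5, 1.6, 5.8]
width: 0.0
```

```bash
python3 - <<'E'
from h import *
s=bot.read_state();c=bot.read_camera('wrist');print(s['time'],screw(s,c),s['tool_pos'],yawof(s),s['wrist_force'])
E
```

```text
20.875 (np.float64(132.34454700191745), array([-0.00096021,  0.00160617]), 3129) [0.54341557 0.02927523 0.06202057] (np.float64(31.938927331282184), np.float64(0.053626050716493484)) [-1.49434999  1.64652225  5.75171951]
```

Request:
carry_out(deltas=[{"delta_pos":[0,0,-0.0004],"dr":[0,0,0]},{"delta_pos":[0,0,-0.0004],"dr":[0,0,0]},{"delta_pos":[0,0,-0.0004],"dr":[0,0,0]},{"delta_pos":[0,0,-0.002],"dr":[0,0,0]},{"delta_pos":[0,0,-0.015],"dr":[0,0,0]},{"delta_pos":[0,0,-0.05],"dr":[0,0,0]},{"delta_pos":[0,-0.02,-0.05],"dr":[0,0,0]},{"delta_pos":[0,-0.05,-0.06],"dr":[0,0,0]},{"delta_pos":[0,0,-0.055],"dr":[0,0,0]},{"delta_pos":[0,0,0],"dr":[0,0,0]}])

```text
time: 22.18
tool_pos: [0.5143, 0.0808, 0.2902]
tcp_rot: [3.018, 0.865, 0.02]
wrist_force: [0.4, 0.1, 0.0]
width: 0.0
```

Request:
carry_out(deltas=[{"delta_pos":[0,0,0],"dr":[0,0,0]},{"delta_pos":[0,0,0],"dr":[0,0,0]},{"delta_pos":[0,0,0],"dr":[0,0,0]},{"delta_pos":[0,0,0],"dr":[0,0,0]}])

```text
time: 22.68
tool_pos: [0.5108, 0.0798, 0.2815]
tcp_rot: [-3.02, -0.863, 0.003]
wrist_force: [0.1, -0.5, 0.9]
width: -0.002
```

```bash
python3 - <<'E'
from h import *
s,c=snap('wrist','e4');print(s['time'],screw(s,c),s['tool_pos'],yawof(s))
np.savez('e4.npz',p=s['tool_pos'],r=s['tcp_rot'])
a=cv2.imread('pics/e4.png')[0:250,200:420];cv2.imwrite('pics/e4y.png',cv2.resize(a,None,fx=2.4,fy=2.4,interpolation=cv2.INTER_CUBIC))
E
```

```text
22.675 (np.float64(123.45408149086059), array([-0.00071942,  0.00113867]), 338) [0.51078828 0.07982882 0.28147656] (np.float64(31.89823514836128), np.float64(0.11855104367011793))
```

View pics/e4y.png

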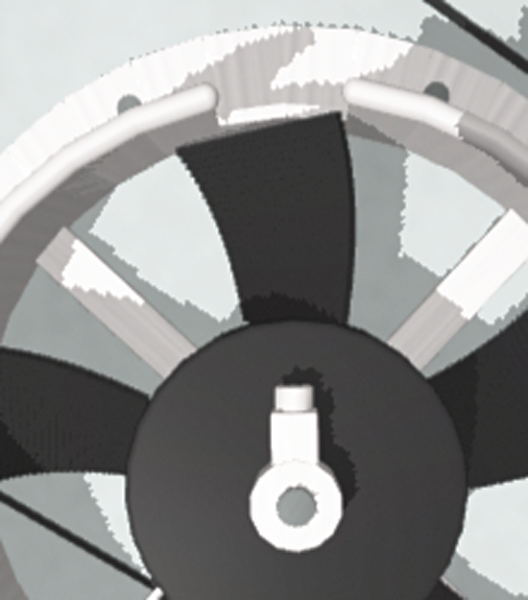

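```bash
python3 - <<'E'
from h import *
z=np.load('e4.npz');s={'tool_pos':z['p'],'tcp_rot':z['r']};c=bot.read_camera('wrist');T=wristT(s,c)
f=lambda p,h:cast(c,(np.atleast_2d(p)+.5)/2.4-.5+[200,0],h,T)[0]
sh=f((297,506),.081);sc=f((293,386),.070);L=f((216,94),.086);Rr=f((344,91),.086);bo=f((294,412),.077)
a=lambda p,o:np.degrees(np.arctan2(*(p-o)[::-1]))
for o in (sh,C,np.array([.5122,.0765])): print([round(a(q,o),1) for q in (sc,bo,L,Rr)],'slot',round((a(L,o)+a(Rr,o))/2,1),np.linalg.norm(sc-o))
snap('side','sd2');s=bot.read_state();c=bot.read_camera('wrist');print(s['time'],screw(s,c))
e=cv2.imread('pics/sd2.png')[220:365,250:425];cv2.imwrite('pics/sd2z.png',cv2.resize(e,None,fx=4,fy=4,interpolation=cv2.INTER_CUBIC))
E
```

```text
[np.float64(123.9), np.float64(123.8), np.float64(132.8), np.float64(115.7)] slot 124.2 0.03937185151895731
[np.float64(123.2), np.float64(122.8), np.float64(132.4), np.float64(115.5)] slot 124.0 0.04053179609794454
[np.float64(123.6), np.float64(123.4), np.float64(132.6), np.float64(115.6)] slot 124.1 0.03953165432746483
22.825 (np.float64(123.1385128557848), array([-0.00081675,  0.00111852]), 329)
```

View pics/sd2z.png

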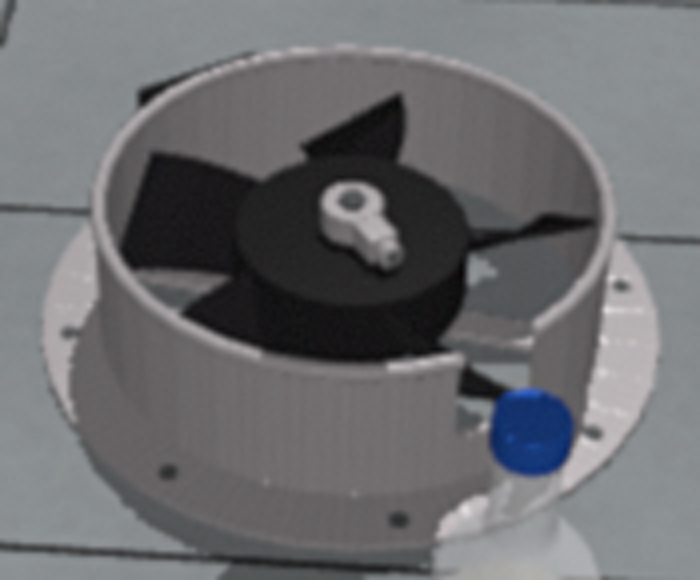

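Request:
carry_out(deltas=[{"delta_pos":[0,0,0],"dr":[0,0,0]},{"delta_pos":[0,0,0],"dr":[0,0,0]},{"delta_pos":[0,0,0],"dr":[0,0,0]},{"delta_pos":[0,0,0],"dr":[0,0,0]},{"delta_pos":[0,0,0],"dr":[0,0,0]},{"delta_pos":[0,0,0],"dr":[0,0,0]},{"delta_pos":[0,0,0],"dr":[0,0,0]},{"delta_pos":[0,0,0],"dr":[0,0,0]}])

```text
time: 23.88
tool_pos: [0.5112, 0.08, 0.2826]
tcp_rot: [3.021, 0.864, -0.0]
wrist_force: [-0.2, 0.0, -0.2]
width: 0.001
```

```bash
python3 - <<'E'
from h import *
s,c=snap('wrist','e5');print(s['time'],screw(s,c),s['tool_pos'])
s,c=snap('side','sd3');a=cv2.imread('pics/sd2.png').astype(int)[225:310,270:410];b=cv2.imread('pics/sd3.png').astype(int)[225:310,270:410];print('side diff',abs(a-b).max(2).max(),(abs(a-b).max(2)>25).sum())
a=cv2.imread('pics/e4.png').astype(int)[:280];b=cv2.imread('pics/e5.png').astype(int)[:280];print('wrist diff',(abs(a-b).max(2)>40).sum())
a=cv2.imread('pics/side0.png').astype(int);b=cv2.imread('pics/sd3.png').astype(int);d=(abs(a-b).max(2)>40)
for n,(y0,y1,x0,x1) in dict(key=(190,235,240,280),tray=(160,205,300,370),driver=(370,440,170,280),flange=(310,350,260,350)).items(): print(n,d[y0:y1,x0:x1].sum())
E
```

```text
23.875 (np.float64(123.43896179585157), array([-0.00073668,  0.00116018]), 336) [0.51120424 0.08000525 0.28258906]
side diff 26 1
wrist diff 3830
key 0
tray 463
driver 529
flange 64
```

View pics/sd3.png

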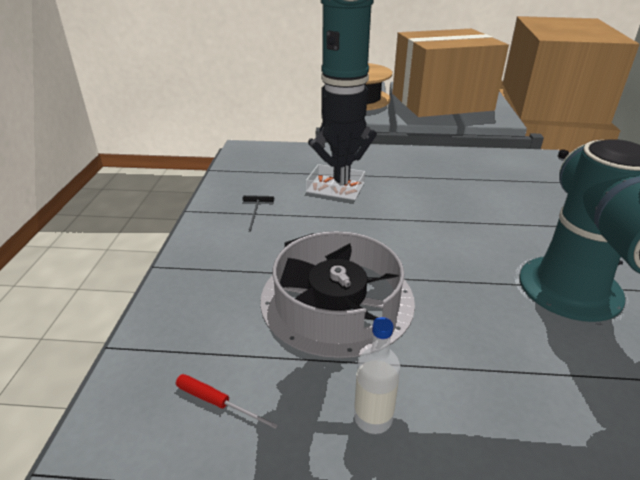

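The side view shows everything where it started. The differences at the screwdriver tip (275,425) and at the tray are the arm's shadow and the gripper in front. The screw head at (345,283) points at the slot by the blue cap, so I'm handing the job in.

```bash
python3 -c "
from workcell import bot
print(bot.finish_job())"
```

```text
the job is handed in; nothing more can be done
None
```

I did the spin-check and handed it in at about 24 s. The impeller stands still with the set-screw pointing out through the service slot, and the gripper is about 0.2 m above the hub, touching nothing.

- **Flick and free run:** A shut-finger push on a blade gave about 2.7 rad/s counterclockwise. It ran untouched from about 3.8 s to 8.9 s and was still turning at about 2.4 rad/s just before braking.
- **Brake and set:** I stopped it with a light press of 2–5 N on the hub ring. It stopped about 15° short of the slot. Three short drags with the fingertip resting on the hub, at about 5–6 N, brought it into line.
- **Alignment check:** The last high wrist view put the screw at 123.2–123.9° and the slot's middle at 124.0–124.2°, so they agree to within about 1°.
- **Standing still:** Two side views more than a second apart showed the impeller unchanged. The fan is at the same pixels as at the start, and the other things look unmoved.

**What disagreed:**
- My automatic screw reading from close up came out 3–8° different from the high view. I went by the high view, where screw, shaft and slot are all visible at once.
- The slot ends measured about 17° apart instead of 20°, probably because of the rounded rim ends. I used their middle.
- The first slot estimates from the scene and side cameras were 122.5° and 123.7°.
- A before/after picture comparison flagged the tray, the screwdriver and the flange. In the picture the tray and screwdriver differences are the gripper and the arm's shadow; I did not trace the small flange difference.
- I saw no batteries in the pictures. The only fan in view lay on the work surface, and I took that as the one meant.

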